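# Clamp the breadboard in its holder

## Robot

A 7-joint arm with a two-finger parallel gripper is mounted at the origin on the work surface. World frame = base frame: x ahead of the robot, y to its left, z up, the work surface at z = 0. Lengths are in m, angles in rad, forces in N, time in s.
With the tool pointing down it reaches from about 0.4 to 0.85 m from the base axis. Payload 10.4 kg.
Tool frame: the origin (TCP) lies midway between the tips of the shut fingers; the grasp point (between the pads) lies 19 mm behind it; z points along the fingers, y is the direction in which the jaws open and shut (so a half turn about z gives the same grasp; the last joint's range is limited). The gripper opens to 85 mm and grips with 20 to 120 N. Pads are 22 mm wide; open, the fingers measure 114 mm over their backs; the gripper's body (76 mm by 85 mm) begins 54 mm behind the grasp point. The pads swing forward as they close: fully open they stand 13 mm farther back than shut.
Start: joints at [-1.132, 0.332, -0.065, 1.46, 0.022, 1.35, -0.088], TCP at [0.278, 0.56, 0.231] pointing down, gripper open.
Joint ranges: [-2.6, 2.6], [-0.5, 2.12], [-1.47, 1.34], [0.16, 2.42], [-1.27, 4.41], [0.06, 2.06], [-2.6, 2.6]. Speed limits (rad/s): [2.22, 2.22, 2.79, 2.79, 3.14, 3.14, 3.14].

## Interface

Orientations are given as a unit quaternion [x, y, z, w].
In Python, from workcell import manip, camera, camera_info, workorder, nets gives the robot as it stands.
- The arm moves only by the tool apply_moves, never from a script. Its argument "commands" is a list of rows, each a list of 5 numbers: the shift along the tool's x, y, z in m, then the turn about the tool's z in degrees, then the gripper command: -1 is fully open, 1 is shut, values between are in proportion. A call has 1 to 5 rows; each row shifts and turns the pose as measured when the row begins, along the tool's axes as they then stand; what a row does not reach is not made up. A row lasts 1/12 s, in which the tool goes at most 41.7 mm and 7.16 degrees, less where a joint would pass 70% of its speed; a pose out of reach is approached as far as the arm can. A call is refused whole if a number of a shift passes 0.0417 or a number of a turn 7.16, either way. A call with a gripper value outside its range is refused whole. The fingers move at their own pace and stop on an object; "squeeze" is the grip in N (left out, the last holds). Time passes only in rows, so rows that do not move let the fingers close. It gives the time, the measured TCP pose, the force and the opening at its end, in the units of the state.
- manip.get_obs(): the state, without advancing time (a new reading comes with each control period).
- camera(name): name is "scene" or "top" or "wrist"; returns (picture, depth): 384x512x3 uint8, red, green, blue; 384x512 float32, m along the optical axis (not along the pixel's ray), 0 where there is no reading.
- camera_info(name): a dict with "camera_matrix" (3x3 intrinsics, pixels), "xyz" and "rotation" of the camera in the world; the wrist camera has in their place "T_tool_cam" (4x4, takes a point from camera to tool coordinates, whose origin is the TCP and whose axes are the flange's). Camera axes: x right, y down, z forward; pixel columns grow to the right and rows downward; lengths in m; the calibration is good to about 2 mm. A picture is of the moment at which its call begins: read the wrist's pose just before it. camera_info takes no time and is no camera call.
- workorder.hand_in(): hands the job in, once; it reports no verdict.
Trained networks look in the newest picture that a camera, given by its name, has taken for a name from the list of things; names that differ only in an ending like _2 or _b are one class to them, and where a whole thing is asked for, a point or a joint stands for the part that bears it (a point fixed in the world has none). Each returns a list of dicts, best first, with "conf" (0 to 1); they miss things now and then, are a little off and sometimes report something else, mostly with a low value. They report only what shows in the picture. A call takes as long as a camera call. They do not tell look-alikes from the thing itself.
- nets.look_for(camera, thing): "rect" ([left, top, width, height] in pixels, round what is visible of it).
- nets.place_of(camera, thing): "xy" ([column, row] in pixels: a listed point, or the origin of a listed thing).
The state is a dict: "clock": time; "joint_pos": joint angles; "joint_velocities": joint speeds; "tau": joint torques, N m; "position": TCP position; "ee_rot": TCP orientation; "ft_force": force on the tool from outside, world axes, zero at the start; "torque": the same for the moment, N m; "grip_width": opening from 0.0 (shut) to 1.0 (fully open).
Only numpy, scipy, OpenCV 4.12 (cv2) and the standard library are available. Lean on these libraries where they do the work, as an engineer would, in place of code of your own. Each camera call takes 0.05 s, during which the arm holds its last target. There are 200 camera calls.

## Task

Push the white breadboard along its channel in the blue board holder until it sits against the metal end stop, then throw the holder's red-tipped toggle lever over past its centre so that it snaps down and clamps the board there. Do it all by pushing with the fingertips: do not lift the board out of the channel, and leave the other things on the desk where they are.

Things in the scene. Friction and masses are not known exactly. Their poses are not given: they have to be found in the camera images.
- holder: Blue board holder fixed to the desk, plate 135 (x) x 225 (y) x 8 mm, spanning x -87 to +48, y -164 to +61 mm. Origin on the desk, under where the board's centre must end up. z up, +y along the channel to the end stop, -x the clamp's side, nearer the robot. Channel floor 8 mm above the desk; rails along y, 7 mm high, inner faces at x = -30 and +30 mm; open at the -y end.
- stop_face (a point): Middle of the end stop's face towards the board, at holder x = 0, y = +42 mm, 15 mm above the desk (the stop's top is at 22 mm).
- board_center (a point): Centre of the loose white breadboard on its aluminium plate, 7 mm above the channel floor. 56 (x) x 84 (y, along the channel) x 14 mm, about 0.08 to 0.15 kg, two black chips 4 mm high on top, 2 mm play to each rail. It starts 30 to 60 mm short of the stop; against the stop this point is at holder y = 0. Push it on its end face away from the stop.
- clamp_pivot (a point): Pivot of the toggle clamp (axis along holder y), at holder x = -53, y = +15, 36 mm above the desk, between two steel cheeks 44 mm high. The lever is one rigid piece: an 80 mm steel handle with red grip and ball, and at about 50 degrees to it a 42 mm arm with a rubber pad 14 mm wide.
- clamp (a joint): Toggle angle, rad. 0 at the start: open, handle leaning about 29 deg to holder -x, arm raised. Grows as the handle swings to +x and the arm comes down (dead upright at 0.5). A spring drives it from the dead centre near 0.6 to either side: 3 to 6 N on the ball starts it, less and less up to the centre, then it snaps on. Clamped on the board: about 1.20; with no board under the pad: 1.28.
- clamp_ball (a point): Centre of the red ball, 22 mm across, at the end of the toggle handle, 80 mm from the pivot. Open (0 rad) it lies at holder x = -91, y = +15, 106 mm above the desk; clamped at x = -2, y = +15, 97 mm above the desk. Pushed from its -x side it swings over towards +x.
- paddle: Bystander, to be left alone: black plastic paddle game controller with a round knob, 75 x 110 x 44 mm; origin under its centre
- cutters: Bystander, to be left alone: chrome side cutters with red grips lying flat, about 130 mm long, 12 mm high; origin at the pivot, on the desk
- screwdriver: Bystander, to be left alone: small screwdriver, 150 mm long, lying flat
- spool: Bystander, to be left alone: metal spool of solder, 54 mm wide, 38 mm high; origin under its centre
- flux_jar: Bystander, to be left alone: small closed jar, 48 mm wide, 45 mm high; origin under its centre
- tip_tin: Bystander, to be left alone: open brass bowl for cleaning iron tips, 70 mm wide, 40 mm high; origin under its centre
Not all that is in view belongs to the job. There is more than one size of the part that bears board_center; the job needs the middle-sized.

How it is judged:
On the way, in this order (a step that is already met when the one before it is completed fails the run):
1. the board is against the end stop (gap under 3 mm) while the clamp is still open (y of board_center in the frame of holder above -0.003 m and value of joint clamp below 0.35 rad), for 0.2 s.
2. the toggle lever is over its centre and the clamp is down (value of joint clamp above 1.12 rad), for 0.2 s.
At the end, for the whole second after the job is handed in: The board lies flat in its channel within 3 mm of the end stop, and the toggle lever has snapped over and rests with its pad pressing on the board (joint between 1.14 and 1.255 rad, pad force over 1 N), all at rest (y of board_center in the frame of holder above -0.003 m and value of joint clamp between 1.14 and 1.255 rad and contact force between clamp and board above 1 N and velocity of joint clamp between -0.05 and 0.05 rad/s and linear speed of board below 0.01 m/s and angle between board_center's own z axis and vertical below 0.06 rad); the robot touches nothing.
It fails at once if the board is lifted (more than 6 mm) or tipped (more than 0.2 rad) (height (world z) of board_center above 0.021 m or angle between board_center's own z axis and vertical above 0.2 rad).
It fails at once if another thing on the desk is moved more than 20 mm (distance of any of paddle, cutters, screwdriver, spool, flux_jar, tip_tin from where it was at the start of the episode above 0.02 m).
It also fails if it takes over 42 s, if anything falls off the work surface, if the arm or the gripper's body presses on something with over 40 N, if the wrist force passes 120 N, or if a joint passes its speed limit or range.

## Working session

There is one attempt and no reset: what is moved stays moved. The work goes in short steps, Python scripts to look and compute and a tool call to move; the robot and the scene stay as the last step left them, time stands still between calls to the robot, and variables do not carry over. Pictures are saved under pics/ and viewed, about 8 in all and at most 12, crops included, and the job is handed in when it is done.

Besides the shell and the picture viewer there is one more tool, called after "Request:" by a JSON object that holds its "name" and its "arguments". apply_moves: Moves the arm, as the interface text tells. Its arguments: {"type":"object","properties":{"commands":{"type":"array","items":{"type":"array","items":{"type":"number"}}},"squeeze":{"type":"number"}},"required":["commands"]}

```bash
mkdir -p pics; cat > h.py <<'E'
import numpy as np,cv2
from workcell import manip,camera,camera_info,workorder,nets
def world(name,d,u,v):
    i=camera_info(name);K=np.array(i["camera_matrix"]);R=np.array(i["rotation"])
    if R.shape!=(3,3):
        from scipy.spatial.transform import Rotation as Q; R=Q.from_quat(R).as_matrix()
    z=d[int(round(v)),int(round(u))]
    return R@(np.linalg.inv(K)@[u,v,1]*z)+np.array(i["xyz"])
E
python3 - <<'E'
from h import *
for n in("top","scene"):
    p,d=camera(n);cv2.imwrite(f"pics/{n}.png",p[:,:,::-1]);np.save(n,d)
    i=camera_info(n);print(n,i)
    for t in("holder","board_center","clamp_ball","clamp_pivot","stop_face"):
        print(t,[(np.round(r["xy"],1),round(r["conf"],2),world(n,d,*r["xy"]).round(3)) for r in nets.place_of(n,t)[:4] if 0<=r["xy"][0]<511 and 0<=r["xy"][1]<383])
print(manip.get_obs())
E
python3 -c "
import cv2,numpy as np
a=cv2.imread('pics/top.png');b=cv2.imread('pics/scene.png')
"
```

```text
top {'camera_matrix': array([[481.11885812,   0.        , 243.63010295],
       [  0.        , 481.11885812, 191.67987764],
       [  0.        ,   0.        ,   1.        ]]), 'xyz': array([ 0.31672949, -0.00978745,  1.43155225]), 'rotation': array([-0.69658496,  0.71165264, -0.06424398,  0.06475049])}
holder [(array([211.4, 181.8]), 0.98, array([0.608, 0.084, 0.026])), (array([150.8, 159.7]), 0.33, array([0.681, 0.266, 0.023]))]
board_center [(array([207.8, 269.5]), 0.89, array([0.351, 0.098, 0.013])), (array([223.4, 182.6]), 0.77, array([0.606, 0.048, 0.021]))]
clamp_ball [(array([198.5, 206.4]), 0.61, array([0.522, 0.115, 0.111]))]
clamp_pivot [(array([202.2, 195.3]), 0.67, array([0.564, 0.109, 0.051]))]
stop_face [(array([195.3, 179.9]), 0.83, array([0.616, 0.132, 0.022]))]
scene {'camera_matrix': array([[390.86713593,   0.        , 257.93675851],
       [  0.        , 390.86713593, 194.01657976],
       [  0.        ,   0.        ,   1.        ]]), 'xyz': array([ 1.25967336, -0.41577697,  0.86644872]), 'rotation': array([ 0.80428539,  0.4513694 , -0.18633496, -0.33862952])}
hol
[... 567 characters left out ...]
s': array([-1.13158073,  0.332168  , -0.06468327,  1.46015234,  0.02158301,
        1.34988864, -0.08850939]), 'joint_velocities': array([-4.64748966e-05,  5.21477914e-04, -1.69279053e-04,  3.92373219e-04,
        4.78971819e-04,  5.67696945e-05,  6.43249272e-04]), 'tau': array([-9.49208952e-04, -6.24945188e+01,  4.86688851e-02, -3.91700041e+01,
        1.62680238e-02,  1.88767139e-03,  2.03179741e-05]), 'position': array([0.27847336, 0.55953556, 0.23133245]), 'ee_rot': array([ 2.28873288e-01,  9.73456222e-01,  4.02628144e-05, -4.74564013e-06]), 'ft_force': array([0.17142886, 0.50288323, 0.16459901]), 'torque': array([-0.00749824, -0.01373404,  0.03205782]), 'grip_width': 1.0022758308278588}
```

View pics/top.png

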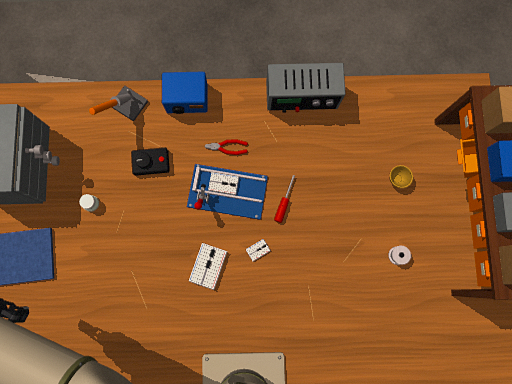

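View pics/scene.png

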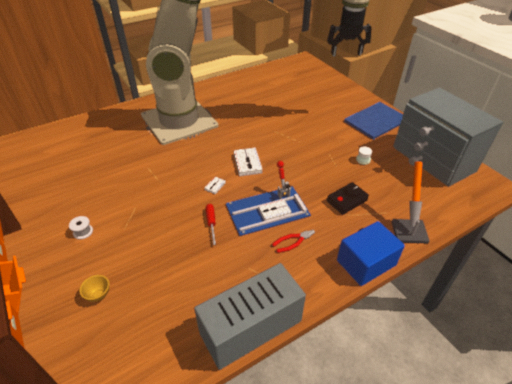

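Boards that could be mistaken: the large one at (208,267), the small one at (258,250), and the middle-sized one in the holder channel at (223,182). I choose the last and check it in a crop.

```bash
python3 - <<'E'
from h import *
p=cv2.imread("pics/top.png");d=np.load("top.npy")
c=cv2.resize(p[155:225,180:305],None,fx=6,fy=6,interpolation=cv2.INTER_CUBIC);cv2.imwrite("pics/crop.png",c)
W=np.array([[world("top",d,u,v) for u in range(180,305)] for v in range(155,225)])
hsv=cv2.cvtColor(p,cv2.COLOR_BGR2HSV)[155:225,180:305]
m=(hsv[...,0]>100)&(hsv[...,0]<125)&(hsv[...,1]>120)
P=W[m];P=P[(abs(P[:,2]-.008)<.012)];print(len(P),np.median(P[:,2]))
print(cv2.minAreaRect((P[:,:2]*1000).astype(np.float32)))
r=cv2.minAreaRect((P[:,:2]*1000).astype(np.float32));print(cv2.boxPoints(r))
print(camera_info("wrist"))
E
```

```text
Traceback (most recent call last):
  File "h.py", line 4, in world
    i=camera_info(name);K=np.array(i["camera_matrix"]);R=np.array(i["rotation"])
ValueError: time passes only in moves, steps and waits
```

View pics/crop.png

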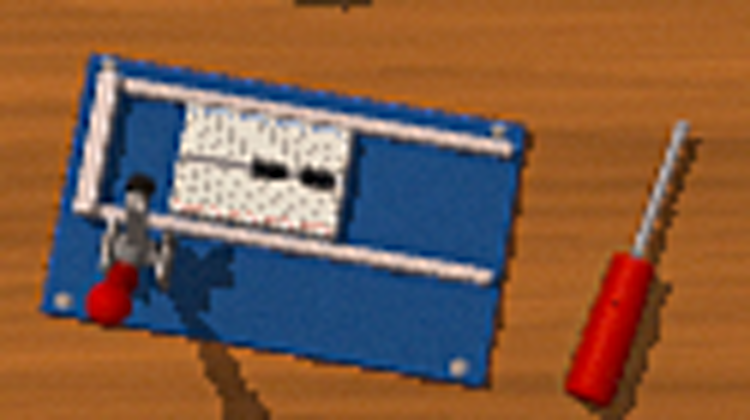

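The crop shows the middle-sized board in the channel at crop (262,172). The stop is at (97,140), the pad arm is raised at (135,185), and the red ball is at (108,300). The choice is right.

```bash
cat > h.py <<'E'
import numpy as np,cv2
from scipy.spatial.transform import Rotation as Q
from workcell import manip,camera,camera_info,workorder,nets
def cam(name,obs=None):
    i=camera_info(name);K=np.array(i["camera_matrix"])
    if name=="wrist":
        o=obs or manip.get_obs();T=np.eye(4);T[:3,:3]=Q.from_quat(o["ee_rot"]).as_matrix();T[:3,3]=o["position"]
        T=T@np.array(i["T_tool_cam"]);return K,T[:3,:3],T[:3,3]
    return K,Q.from_quat(i["rotation"]).as_matrix(),np.array(i["xyz"])
def cloud(C,d):
    K,R,t=C;v,u=np.mgrid[:d.shape[0],:d.shape[1]]
    r=np.stack([u,v,np.ones_like(u)],-1)@np.linalg.inv(K).T
    return (r*d[...,None])@R.T+t
def blue(p,W):  # p in BGR; points of the holder plate
    h=cv2.cvtColor(p,cv2.COLOR_BGR2HSV)
    m=(h[...,0]>100)&(h[...,0]<125)&(h[...,1]>120)&(abs(W[...,2]-.008)<.012)&(abs(W[...,0]-.59)<.2)&(abs(W[...,1]-.03)<.2)
    m=cv2.morphologyEx(m.astype(np.uint8),cv2.MORPH_OPEN,np.ones((3,3)))>0
    r=cv2.minAreaRect((W[m][:,:2]*1000).astype(np.float32));return m,r
E
python3 - <<'E'
from h import *
p=cv2.imread("pics/top.png");d=np.load("top.npy")
W=cloud(cam("top"),d);m,r=blue(p,W)
print(m.sum(),np.median(W[m][:,2]),r,cv2.boxPoints(r))
print(np.array(camera_info("wrist")["T_tool_cam"]).round(3),camera_info("wrist")["camera_matrix"])
print(W[182,223],W[206,198])
E
```

```text
1769 0.006923672954157523 ((583.201171875, 38.88939666748047), (223.9652557373047, 133.90139770507812), 79.507080078125) [[496.97644  -59.027935]
 [628.6387   -83.41325 ]
 [669.4259   136.80673 ]
 [537.7637   161.19205 ]]
[[ 0.    -0.958 -0.287  0.073]
 [ 1.     0.001 -0.001  0.   ]
 [ 0.001 -0.287  0.958 -0.141]
 [ 0.     0.     0.     1.   ]] [[306.40038345   0.         253.51055107]
 [  0.         306.40038345 196.1207939 ]
 [  0.           0.           1.        ]]
[0.60651102 0.04923024 0.02869602] [0.52298573 0.11607593 0.11109429]
```

Plate fit: holder origin is about (0.612,0.086), with +y at 79.5° in the world. The board is at about y=-37 and its push face at about -79. Next I turn the tool so its y axis is along the channel, shut the fingers and travel.

Request:
{"name": "apply_moves", "arguments": {"commands": [[0,0,0,-5.35,1],[0,0,0,-5.35,1],[0,0,0,-5.35,1],[-0.0255,-0.032,0,0,1],[-0.0255,-0.032,0,0,1]], "squeeze": 20}}

```text
clock: 1.02
position: [0.3118, 0.4928, 0.2299]
ee_rot: [0.077, 0.997, 0.001, -0.002]
ft_force: [1.2, -0.5, -0.0]
grip_width: 0.299
```

Request:
{"name": "apply_moves", "arguments": {"commands": [[-0.0255,-0.032,0,0,1],[-0.0255,-0.032,0,0,1],[-0.0255,-0.032,0,0,1],[-0.0255,-0.032,0,0,1],[-0.0255,-0.032,0,0,1]]}}

```text
clock: 1.43
position: [0.4138, 0.3105, 0.2293]
ee_rot: [0.075, 0.997, 0.002, -0.002]
ft_force: [0.4, 1.2, 0.3]
grip_width: 0.001
```

Request:
{"name": "apply_moves", "arguments": {"commands": [[-0.0255,-0.032,0,0,1],[-0.0255,-0.032,0,0,1],[-0.0255,-0.032,0,0,1],[-0.0255,-0.032,0,0,1],[-0.0255,-0.032,0,0,1]]}}

```text
clock: 1.85
position: [0.5163, 0.129, 0.2299]
ee_rot: [0.075, 0.997, 0.003, -0.0]
ft_force: [1.2, 0.2, 0.0]
grip_width: 0.001
```

```bash
cat > w.py <<'E'
import sys
from h import *
def holder_pose(r):
    (cx,cy),(w,h),a=r
    if w<h: a+=90
    a=np.radians(a%180);e=np.array([np.cos(a),np.sin(a)]);x=np.array([e[1],-e[0]])
    return np.array([cx,cy])/1e3+.0195*x+.0515*e,x,e,np.degrees(a)
H0=np.array([.6118,.0860]);A=np.radians(79.5)
ey=np.array([np.cos(A),np.sin(A)]);ex=np.array([ey[1],-ey[0]])
def toH(p): p=np.asarray(p)[...,:2]-H0; return np.stack([p@ex,p@ey],-1)*1e3
if __name__=="__main__":
    o=manip.get_obs();n=sys.argv[1]
    R=Q.from_quat(o["ee_rot"]).as_matrix()
    print(o["clock"],o["position"].round(4),"H",toH(o["position"]).round(1),"toolx deg",np.degrees(np.arctan2(R[1,0],R[0,0])),"tilt",R[2,2],o["ft_force"].round(2),o["grip_width"])
    p,d=camera("wrist");p=p[:,:,::-1].copy();cv2.imwrite(f"pics/{n}.png",p)
    W=cloud(cam("wrist",o),d);np.save(n,W);m,r=blue(p,W);print(m.sum(),r,holder_pose(r))
    for t in("board_center","stop_face","clamp_ball","clamp_pivot"):
        for q in nets.place_of("wrist",t)[:2]:
            u,v=np.clip(np.round(q["xy"]).astype(int),0,[511,383]);print(t,u,v,round(q["conf"],2),toH(W[v,u]).round(1),W[v,u,2].round(3))
E
python3 w.py w1
```

```text
1.85 [0.5163 0.129  0.2299] H [-101.8   24.9] toolx deg 171.44631607134866 tilt -0.9999769132892228 [1.16 0.16 0.03] 0.001133743549900111
5621 ((575.7288208007812, 38.74774932861328), (221.0175018310547, 115.11732482910156), 78.90152740478516) (array([0.60477766, 0.08553092]), array([ 0.9812978 , -0.19249581]), array([0.19249581, 0.9812978 ]), np.float64(78.90152740478516))
board_center 201 249 0.87 [ -0.4 -36.1] 0.024
board_center 80 97 0.87 [-176.3 -169.5] 0.012
stop_face 260 247 0.82 [-112.6   27.2] 0.244
clamp_ball 242 201 0.58 [-93.7  15.5] 0.116
```

View pics/w1.png

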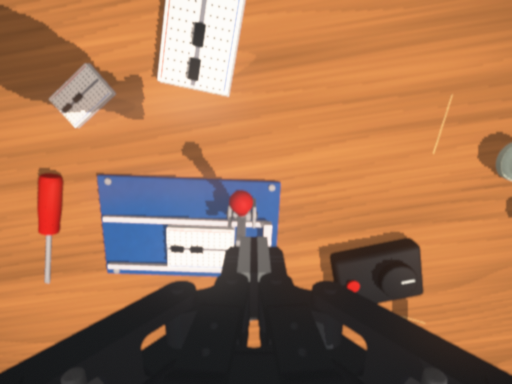

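The picture shows the ball at (242,202), the board at (200,248) and the stop near (268,235), which agrees with the estimate. Next I move over the free part of the channel.

Request:
{"name": "apply_moves", "arguments": {"commands": [[-0.021,-0.028,0,1.9,1],[-0.021,-0.029,0,0,1],[-0.021,-0.029,0,0,1],[-0.021,-0.029,0,0,1],[-0.021,-0.029,0,0,1]]}}

```text
clock: 2.52
position: [0.5942, -0.0138, 0.2281]
ee_rot: [0.077, 0.997, 0.007, -0.002]
ft_force: [0.3, 0.2, -0.1]
grip_width: -0.0
```

```bash
python3 w.py w2
```

```text
2.5167 [ 0.5942 -0.0138  0.2281] H [   0.9 -101.4] toolx deg 171.2214463060457 tilt -0.9999002210832425 [ 0.33  0.19 -0.12] -0.0004018454985568516
10011 ((583.1995849609375, 37.07061004638672), (221.49098205566406, 131.0159454345703), 79.21450805664062) (array([0.61199244, 0.08401176]), array([ 0.98233467, -0.18713258]), array([0.18713258, 0.98233467]), np.float64(79.21450805664062))
board_center 303 171 0.92 [ -1.3 -42.1] 0.024
stop_face 370 176 0.59 [ 4.4 39.9] 0.015
clamp_ball 395 86 0.96 [-89.9   9.1] 0.114
clamp_ball 333 172 0.23 [-0.3 -6.4] 0.02
clamp_pivot 360 131 0.84 [-49.8   9.5] 0.047
```

View pics/w2.png

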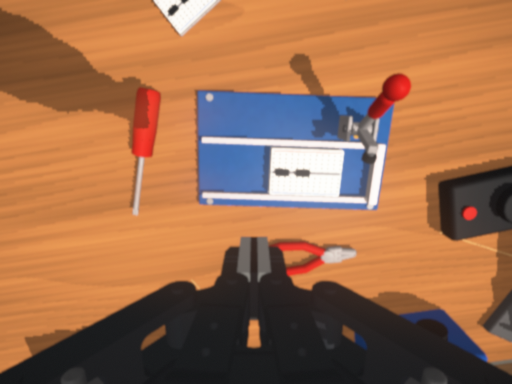

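The view shows the channel free behind the board: board at columns 270–343, row 172, and the free floor left of it. Next I back off 20 mm and lower.

Request:
{"name": "apply_moves", "arguments": {"commands": [[0,-0.02,0.02,1.7,1],[0,0,0.04,0,1],[0,0,0.04,0,1],[0,0,0.04,0,1],[0,0,0.02,0,1]]}}

```text
clock: 3.18
position: [0.5941, -0.0171, 0.0697]
ee_rot: [0.084, 0.996, 0.011, 0.005]
ft_force: [-0.2, 0.2, -0.3]
grip_width: 0.001
```

```bash
python3 w.py w3
```

```text
3.1833 [ 0.5941 -0.0171  0.0697] H [   1.4 -104.6] toolx deg 170.33078189889338 tilt -0.9997096243482732 [-0.18  0.22 -0.32] 0.0007760748782758016
32612 ((583.5986938476562, 37.17662811279297), (222.79930114746094, 132.57225036621094), 79.05868530273438) (array([0.6125191, 0.0840393]), array([ 0.9818221 , -0.18980346]), array([0.18980346, 0.9818221 ]), np.float64(79.05868530273438))
board_center 348 215 0.84 [ -2.4 -41.7] 0.023
clamp_ball 462 219 0.45 [ 2.3 39.9] 0.016
clamp_pivot 460 143 0.58 [-52.5   9.8] 0.041
```

Request:
{"name": "apply_moves", "arguments": {"commands": [[0,-0.015,0,0,1],[0,-0.003,0.02,0,1],[0,-0.002,0.02,0,1],[0,0,0.012,0,1],[0,0,0,0,1]]}}

```text
clock: 3.85
position: [0.6044, -0.0361, 0.0355]
ee_rot: [0.084, 0.996, 0.013, 0.019]
ft_force: [-0.4, 0.6, -0.5]
grip_width: 0.002
```

```bash
sed -i 's/H0=.*/H0=np.array([.6122,.0845]);A=np.radians(79.2)/' w.py; python3 w.py w4; python3 - <<'E'
import numpy as np
from w import toH
W=np.load('w4.npy');P=W[(W[...,2]>.0185)&(W[...,2]<.026)];h=toH(P)
k=(abs(h[:,0])<20)&(h[:,1]>-100)&(h[:,1]<20);print(np.percentile(h[k],[1,50,99],axis=0))
E
```

```text
3.85 [ 0.6044 -0.0361  0.0355] H [  15.  -119.9] toolx deg 170.36719987895802 tilt -0.9989411946080582 [-0.41  0.58 -0.51] 0.0017086426541807263
46977 ((582.4636840820312, 30.79657745361328), (209.83384704589844, 133.57394409179688), 79.19690704345703) (array([0.61127096, 0.07772888]), array([ 0.98227713, -0.18743434]), array([0.18743434, 0.98227713]), np.float64(79.19690704345703))
board_center 399 216 0.83 [ -2.1 -42.3] 0.024
[[-19.63985624 -77.8002868 ]
 [ -1.78796235 -38.20887279]
 [ 19.54441476   3.55539539]]
```

View pics/w4.png

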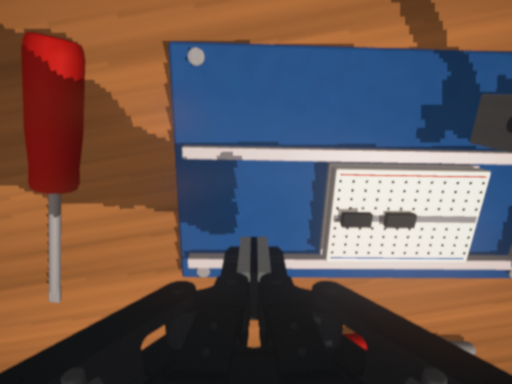

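The tool drifted to x=+15 and tilted by about 2.6°, so I check the joints.

```bash
python3 - <<'E'
from h import *
o=manip.get_obs();print(o["joint_pos"].round(3),o["position"].round(4));print(Q.from_quat(o["ee_rot"]).as_matrix().round(3))
E
```

```text
[-0.266  0.455  0.326  1.763 -0.21   0.913  1.554] [ 0.6052 -0.0364  0.0371]
[[-0.985  0.166  0.042]
 [ 0.167  0.986  0.023]
 [-0.037  0.03  -0.999]]
```

Request:
{"name": "apply_moves", "arguments": {"commands": [[0.007,0,0,0,1],[0.007,0,0,0,1],[0,0,0,0,1]]}}

```text
clock: 4.35
position: [0.591, -0.0335, 0.038]
ee_rot: [0.084, 0.996, 0.013, 0.021]
ft_force: [-0.2, -0.5, 0.6]
grip_width: -0.001
```

```bash
cat > s.py <<'E'
from w import *
o=manip.get_obs();print(o["clock"],o["joint_pos"].round(3),o["joint_velocities"].round(3),o["position"].round(4),toH(o["position"]).round(1),o["ft_force"].round(2));print(Q.from_quat(o["ee_rot"]).as_matrix().round(3))
E
python3 s.py
```

```text
4.35 [-0.277  0.425  0.327  1.804 -0.201  0.899  1.546] [-0.004 -0.004  0.001 -0.013  0.     0.002  0.002] [ 0.591  -0.0335  0.038 ] [   1.2 -119.9] [-0.23 -0.5   0.55]
[[-0.985  0.166  0.043]
 [ 0.167  0.986  0.023]
 [-0.039  0.03  -0.999]]
```

Request:
{"name": "apply_moves", "arguments": {"commands": [[0.0005,0,0.009,0,1],[0.0005,0,0.008,0,1],[0,0,0,0,1]]}}

```text
clock: 4.6
position: [0.5905, -0.0324, 0.0204]
ee_rot: [0.083, 0.996, 0.014, 0.021]
ft_force: [-1.0, -0.2, -1.1]
grip_width: 0.001
```

```bash
python3 s.py
```

```text
4.6 [-0.272  0.448  0.319  1.815 -0.213  0.864  1.554] [-0.001 -0.008 -0.    -0.001  0.004  0.01  -0.002] [ 0.5905 -0.0324  0.0204] [   0.5 -118.9] [-0.99 -0.21 -1.11]
[[-0.985  0.165  0.045]
 [ 0.167  0.986  0.024]
 [-0.04   0.031 -0.999]]
```

Request:
{"name": "apply_moves", "arguments": {"commands": [[0,0,0.005,0,1],[0,0.009,0,0,1],[0,0.008,0,0,1],[0,0.006,0,0,1],[0,0,0,0,1]]}}

```text
clock: 5.02
position: [0.5945, -0.0071, 0.0141]
ee_rot: [0.083, 0.996, 0.014, 0.02]
ft_force: [0.0, 0.1, 0.4]
grip_width: -0.002
```

```bash
python3 s.py
```

```text
5.0167 [-0.308  0.463  0.311  1.809 -0.212  0.856  1.509] [-0.005  0.003  0.006 -0.001  0.002  0.001  0.003] [ 0.5945 -0.0071  0.0141] [ -0.2 -93.3] [0.04 0.1  0.4 ]
[[-0.985  0.166  0.043]
 [ 0.167  0.986  0.024]
 [-0.038  0.031 -0.999]]
```

Request:
{"name": "apply_moves", "arguments": {"commands": [[0,0.007,0,0,1],[0,0.007,0,0,1],[0,0.007,0,0,1],[0,0.005,0,0,1],[0,0,0,0,1]]}}

```text
clock: 5.43
position: [0.5998, 0.0223, 0.0156]
ee_rot: [0.083, 0.996, 0.014, 0.021]
ft_force: [-0.2, -0.1, -0.1]
grip_width: 0.002
```

```bash
python3 s.py
```

```text
5.4333 [-0.351  0.47   0.304  1.794 -0.207  0.861  1.457] [-0.002 -0.     0.004 -0.001  0.003  0.     0.002] [0.5998 0.0223 0.0156] [ -0.5 -63.4] [-0.23 -0.05 -0.13]
[[-0.985  0.164  0.044]
 [ 0.165  0.986  0.024]
 [-0.039  0.031 -0.999]]
```

Request:
{"name": "apply_moves", "arguments": {"commands": [[0,0.004,0,0,1],[0,0.003,0,0,1]]}}

```text
clock: 5.6
position: [0.6011, 0.0294, 0.0159]
ee_rot: [0.083, 0.996, 0.014, 0.021]
ft_force: [0.1, 0.9, 1.0]
grip_width: -0.004
```

Request:
{"name": "apply_moves", "arguments": {"commands": [[0,0.002,0,0,1],[0,0.002,0,0,1]]}}

```text
clock: 5.77
position: [0.6018, 0.0335, 0.0161]
ee_rot: [0.083, 0.996, 0.014, 0.021]
ft_force: [0.4, -1.0, 0.2]
grip_width: 0.004
```

```bash
python3 w.py w5;python3 - <<'E'
import numpy as np
from w import toH
W=np.load('w5.npy');P=W[(W[...,2]>.0185)&(W[...,2]<.026)];h=toH(P)
k=(abs(h[:,0])<20)&(h[:,1]>-100)&(h[:,1]<60);print(np.percentile(h[k],[1,50,99],axis=0))
E
```

```text
5.7667 [0.6018 0.0335 0.0161] H [ -0.7 -52. ] toolx deg 170.44175571757492 tilt -0.9987570367143694 [ 0.43 -1.01  0.23] 0.0037429144860568917
59781 ((583.6422729492188, 37.28790283203125), (223.3194580078125, 133.1968994140625), 78.98173522949219) (array([0.61262559, 0.08411169]), array([ 0.98156631, -0.19112191]), array([0.19112191, 0.98156631]), np.float64(78.98173522949219))
board_center 345 255 0.73 [-2.9 -6.7] 0.02
stop_face 429 254 0.73 [-3.9 35.8] 0.021
clamp_pivot 424 168 0.65 [-53.1  10.7] 0.042
[[-19.65002182 -55.78871579]
 [ -3.69178394   2.48651674]
 [ 19.24294568  47.56875052]]
```

View pics/w5.png

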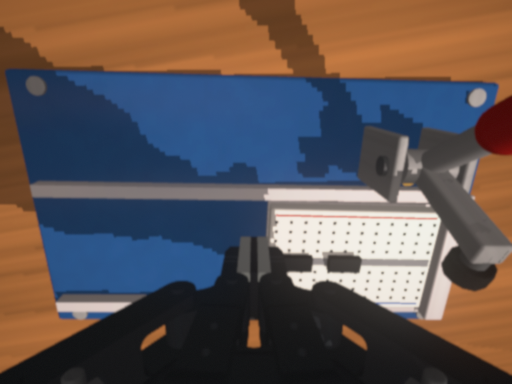

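The board (centre about (345,250)) has almost reached the stop at column 435. I push on in small steps until the force rises.

Request:
{"name": "apply_moves", "arguments": {"commands": [[0,0.002,0,0,1],[0,0.0015,0,0,1]]}}

```text
clock: 6.18
position: [0.6023, 0.0361, 0.0162]
ee_rot: [0.084, 0.996, 0.013, 0.021]
ft_force: [0.7, -0.3, -0.2]
grip_width: 0.002
```

Request:
{"name": "apply_moves", "arguments": {"commands": [[0,0.0015,0,0,1],[0,0.0015,0,0,1]]}}

```text
clock: 6.35
position: [0.603, 0.0375, 0.0163]
ee_rot: [0.084, 0.996, 0.013, 0.021]
ft_force: [0.5, -8.0, -0.1]
grip_width: -0.0
```

Request:
{"name": "apply_moves", "arguments": {"commands": [[0,0.0015,0,0,1],[0,0.001,0,0,1],[0,0.001,0,0,1]]}}

```text
clock: 6.6
position: [0.6033, 0.0373, 0.0163]
ee_rot: [0.086, 0.996, 0.01, 0.021]
ft_force: [-0.7, -4.6, -0.1]
grip_width: 0.0
```

```bash
python3 s.py
```

```text
6.6 [-0.379  0.477  0.305  1.782 -0.199  0.866  1.416] [-0.011  0.005  0.007 -0.005  0.011  0.005 -0.024] [0.6033 0.0373 0.0163] [  0.1 -48. ] [-0.71 -4.59 -0.13]
[[-0.984  0.171  0.044]
 [ 0.171  0.985  0.017]
 [-0.04   0.024 -0.999]]
```

Blocked at the stop with 5–8 N and no further advance. Next I back off and rise.

Request:
{"name": "apply_moves", "arguments": {"commands": [[0,-0.012,0,0,1],[0,-0.015,0,0,1],[0,-0.005,-0.03,0,1],[0.002,0,-0.04,0,1],[0.002,0,-0.04,0,1]]}}

```text
clock: 7.02
position: [0.5831, 0.0031, 0.1191]
ee_rot: [0.084, 0.996, 0.01, 0.013]
ft_force: [1.5, 0.6, 0.3]
grip_width: 0.001
```

Request:
{"name": "apply_moves", "arguments": {"commands": [[0,0,-0.04,0,1],[0.02,0,-0.02,0,1],[0.03,0,0,0,1],[0.03,0,0,0,1],[0,0,0,0,1]]}}

```text
clock: 7.43
position: [0.5034, 0.0136, 0.1893]
ee_rot: [0.085, 0.996, 0.013, 0.021]
ft_force: [1.7, -0.2, 0.8]
grip_width: 0.001
```

```bash
python3 s.py; python3 w.py w6;python3 - <<'E'
import numpy as np,cv2
from w import toH
W=np.load('w6.npy');h=toH(W)
p=cv2.imread('pics/w6.png')
hs=cv2.cvtColor(p,cv2.COLOR_BGR2HSV)
for x in(-22,-15,15,22):
    k=(abs(h[...,0]-x)<2)&(abs(h[...,1])<60)&(W[...,2]>.016)&(W[...,2]<.027)
    hh=h[k][:,1];print(x,k.sum(),np.histogram(hh,bins=np.arange(-52,60,3))[0])
E
```

```text
7.4333 [-0.432  0.051  0.34   1.887 -0.039  1.161  1.321] [ 0.016  0.028  0.014 -0.068 -0.025 -0.024  0.052] [0.5034 0.0136 0.1893] [-93.6 -90.1] [ 1.72 -0.22  0.84]
[[-0.985  0.169  0.044]
 [ 0.17   0.985  0.023]
 [-0.039  0.03  -0.999]]
7.4333 [0.5034 0.0136 0.1893] H [-93.6 -90.1] toolx deg 170.17930563751406 tilt -0.9987824585872764 [ 1.72 -0.22  0.84] 0.001499271114618405
8150 ((574.260986328125, 38.79669189453125), (223.7646942138672, 115.52497100830078), 80.15151977539062) (array([0.60228235, 0.08620242]), array([ 0.98526352, -0.17104323]), array([0.17104323, 0.98526352]), np.float64(80.15151977539062))
board_center 310 5 0.98 [-243.7  -39.3] 0.024
board_center 325 252 0.87 [-2.1 -3.2] 0.023
stop_face 359 251 0.67 [-32.4  12.9] 0.076
clamp_ball 385 202 0.55 [-95.2  10.7] 0.114
clamp_pivot 349 215 0.71 [-56.6  10.1] 0.046
-22 217 [ 0  0  0  8  6  9 10  9  8  8  6  9  8 11  7 10  7  9  8  9  8  8  9  9
  8  2  0  0  0  0  3  8  9  8  3  0  0]
-15 214 [ 0  0  0  7  8  9  7  8  8  7  8  9  8 10  4  7  9 10  6 10  6  9  9  8
  9  9  4  0  0  0  0  4  9  9  3  0  0]
15 244 [ 0  0  0  7  6  9  9  6  8  6  9  6  8  8  6  8  9  9  9  8  7  7  8 10
  7  7  9  9  6  6  9 11  7  7  3  0  0]
22 242 [ 0  0  0  7  9  9  5  7  6  9  6  8 10  7  7  7  8  7  9  6  8  9  8 10
  9  6  8  9  6 10  4 10  6  9  3  0  0]
```

View pics/w6.png

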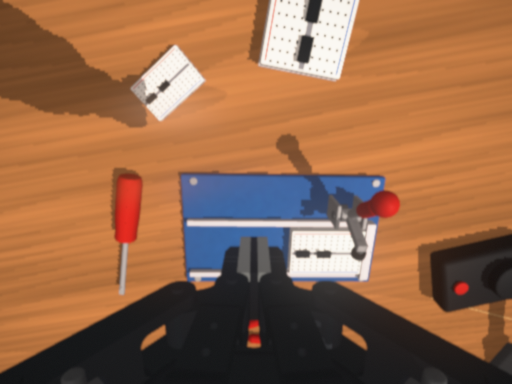

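The picture shows the board (centre about (325,250)) flush with the stop, and depth shows no gap. The ball is at (385,203). Next I go to the -x side of the ball.

Request:
{"name": "apply_moves", "arguments": {"commands": [[0.015,0.035,0,0,1],[0.015,0.035,0,0,1],[0.016,0.034,0,0,1],[0.002,0,0.03,0,1],[0,0,0,0,1]]}}

```text
clock: 8.1
position: [0.4823, 0.1264, 0.1577]
ee_rot: [0.089, 0.996, 0.011, 0.021]
ft_force: [-0.8, -1.8, -0.4]
grip_width: 0.005
```

```bash
python3 s.py; python3 w.py w7; python3 - <<'E'
import numpy as np,cv2
from w import toH
W=np.load('w7.npy');p=cv2.imread('pics/w7.png');hs=cv2.cvtColor(p,cv2.COLOR_BGR2HSV);h=toH(W)
m=((hs[...,0]<8)|(hs[...,0]>172))&(hs[...,1]>150)&(W[...,2]>.085)&(abs(h[...,0]+91)<30)&(abs(h[...,1]-15)<30)
print(m.sum(),np.percentile(h[m],[1,50,99],axis=0),W[m][:,2].max())
E
```

```text
8.1 [-0.563  0.07   0.226  1.935 -0.021  1.09   1.064] [-0.061 -0.048 -0.038 -0.147 -0.01   0.107 -0.048] [0.4823 0.1264 0.1577] [-135.5   16.8] [-0.8  -1.75 -0.36]
[[-0.983  0.177  0.044]
 [ 0.178  0.984  0.019]
 [-0.04   0.026 -0.999]]
8.1 [0.4823 0.1264 0.1577] H [-135.5   16.8] toolx deg 169.738931620613 tilt -0.9988393978468024 [-0.8  -1.75 -0.36] 0.0045790580780274035
9816 ((574.9963989257812, 38.80064392089844), (222.14927673339844, 117.18701934814453), 79.29179382324219) (array([0.60372591, 0.08578059]), array([ 0.98258619, -0.18580735]), array([0.18580735, 0.98258619]), np.float64(79.29179382324219))
board_center 189 47 0.74 [-246.6  -32.6] 0.025
board_center 48 132 0.68 [-176.6 -167.6] 0.008Traceback (most recent call last):
  File "<stdin>", line 5, in <module>
    return _quantile_unchecked(
        a, q, axis, out, overwrite_input, method, keepdims, weights)
    return _ureduce(a,
                    func=_quantile_ureduce_func,
    ...<5 lines>...
                    overwrite_input=overwrite_input,
                    method=method)
    r = func(a, **kwargs)
    result = _quantile(arr,
                       quantiles=q,
    ...<2 lines>...
                       out=out,
                       weights=wgt)
    slices_having_nans = np.isnan(arr[-1, ...])
                                  ~~~^^^^^^^^^
IndexError: index -1 is out of bounds for axis 0 with size 0
```

Request:
{"name": "apply_moves", "arguments": {"commands": [[0.003,-0.002,0.02,0,1],[0.002,-0.002,0.02,0,1],[0.002,-0.002,0.016,0,1],[0,0,0,0,1]]}}

```text
clock: 8.68
position: [0.4854, 0.1187, 0.1107]
ee_rot: [0.095, 0.995, 0.015, 0.029]
ft_force: [-0.7, -0.4, 0.2]
grip_width: 0.0
```

```bash
python3 s.py; python3 - <<'E'
from w import *
p,d=camera("scene");p=p[:,:,::-1].copy();cv2.imwrite("pics/sc2.png",cv2.resize(p[100:260,200:360],None,fx=3.7,fy=3.7,interpolation=cv2.INTER_CUBIC))
E
```

```text
8.6833 [-0.549  0.115  0.233  1.997 -0.037  0.967  1.084] [ 0.012 -0.027  0.012 -0.054  0.008  0.045 -0.003] [0.4854 0.1187 0.1107] [-130.9    9.9] [-0.7  -0.4   0.22]
[[-0.98   0.187  0.061]
 [ 0.189  0.982  0.024]
 [-0.055  0.035 -0.998]]
```

View pics/sc2.png

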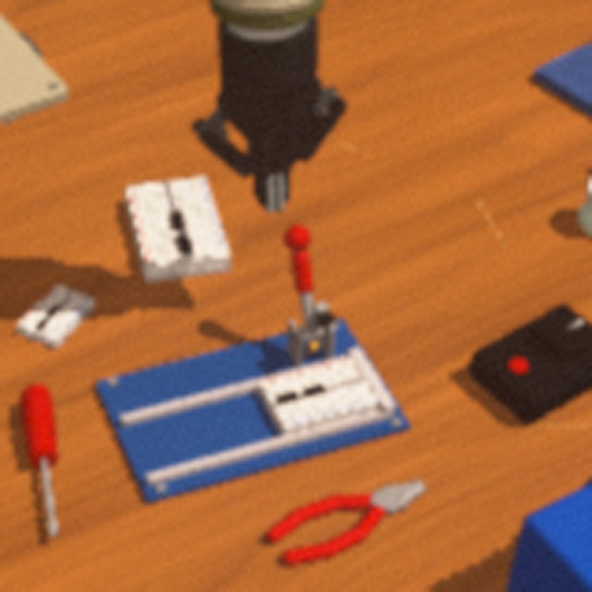

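```bash
python3 - <<'E'
from w import *
K,R,t=cam("scene")
for u,v,z in((280.5,164.3,.106),(274.3,156.2,.111)):
    r=R@np.linalg.inv(K)@[u,v,1];P=t+r*(z-t[2])/r[2];print(P,toH(P))
K,R,t=cam("top");r=R@np.linalg.inv(K)@[180+108/6,155+300/6,1];P=t+r*(.106-t[2])/r[2];print(P,toH(P))
E
```

```text
[0.52960629 0.11728569 0.106     ] [-87.27417061  16.72844745]
[0.49278312 0.11891821 0.111     ] [-123.75100827   11.43207326]
[0.52660177 0.11655044 0.106     ] [-90.08770588  15.44322647]
```

Request:
{"name": "apply_moves", "arguments": {"commands": [[0.002,0.003,0.007,0,1],[0.001,0.003,0.006,0,1],[-0.005,0,0,0,1],[0,0,0,0,1]]}}

```text
clock: 9.07
position: [0.4937, 0.1254, 0.1031]
ee_rot: [0.096, 0.995, 0.017, 0.033]
ft_force: [-0.2, 0.3, 0.5]
grip_width: -0.004
```

```bash
python3 s.py
```

```text
9.0667 [-0.551  0.14   0.231  1.988 -0.045  0.943  1.08 ] [-0.013 -0.008 -0.013  0.014 -0.001  0.001 -0.017] [0.4937 0.1254 0.1031] [-124.1   18. ] [-0.15  0.32  0.46]
[[-0.98   0.189  0.068]
 [ 0.192  0.981  0.027]
 [-0.062  0.04  -0.997]]
```

Request:
{"name": "apply_moves", "arguments": {"commands": [[-0.002,-0.003,0.005,0,1],[-0.006,0,0.002,0,1],[-0.006,0,0,0,1],[-0.006,0,0,0,1]]}}

```text
clock: 9.4
position: [0.5141, 0.1191, 0.0976]
ee_rot: [0.095, 0.995, 0.017, 0.032]
ft_force: [-3.1, 0.5, 2.2]
grip_width: 0.002
```

```bash
python3 s.py
```

```text
9.4 [-0.53   0.188  0.241  1.949 -0.065  0.938  1.122] [ 0.065  0.149  0.031 -0.18  -0.059  0.043  0.119] [0.5141 0.1191 0.0976] [-102.9   15.6] [-3.14  0.51  2.23]
[[-0.98   0.188  0.067]
 [ 0.19   0.981  0.028]
 [-0.061  0.041 -0.997]]
```

Request:
{"name": "apply_moves", "arguments": {"commands": [[-0.007,0,0,0,1],[-0.007,0,0,0,1],[-0.007,0,0,0,1]]}}

```text
clock: 9.65
position: [0.5365, 0.1149, 0.0989]
ee_rot: [0.095, 0.995, 0.017, 0.032]
ft_force: [-1.9, 1.3, 0.3]
grip_width: 0.005
```

```bash
python3 s.py
```

```text
9.65 [-0.511  0.231  0.249  1.895 -0.081  0.952  1.155] [ 0.077  0.176  0.031 -0.224 -0.064  0.053  0.127] [0.5365 0.1149 0.0989] [-80.1  15.7] [-1.87  1.26  0.31]
[[-0.98   0.188  0.066]
 [ 0.19   0.981  0.028]
 [-0.06   0.04  -0.997]]
```

Request:
{"name": "apply_moves", "arguments": {"commands": [[-0.008,0,0,0,1],[-0.008,0,0,0,1],[-0.008,0,0,0,1],[-0.004,0,0,0,1],[0,0,0,0,1]]}}

```text
clock: 10.07
position: [0.5704, 0.1076, 0.1012]
ee_rot: [0.096, 0.995, 0.017, 0.034]
ft_force: [-0.0, -0.6, 0.6]
grip_width: -0.003
```

```bash
python3 s.py; python3 - <<'E'
from w import *
p,d=camera("scene");p=p[:,:,::-1].copy();cv2.imwrite("pics/sc3.png",cv2.resize(p[100:260,200:360],None,fx=3.7,fy=3.7,interpolation=cv2.INTER_CUBIC))
E
```

```text
10.0667 [-0.482  0.293  0.258  1.815 -0.102  0.97   1.196] [ 0.005  0.01  -0.001 -0.009  0.001 -0.     0.001] [0.5704 0.1076 0.1012] [-45.4  14.8] [-0.02 -0.58  0.62]
[[-0.979  0.189  0.07 ]
 [ 0.192  0.981  0.027]
 [-0.064  0.04  -0.997]]
```

View pics/sc3.png

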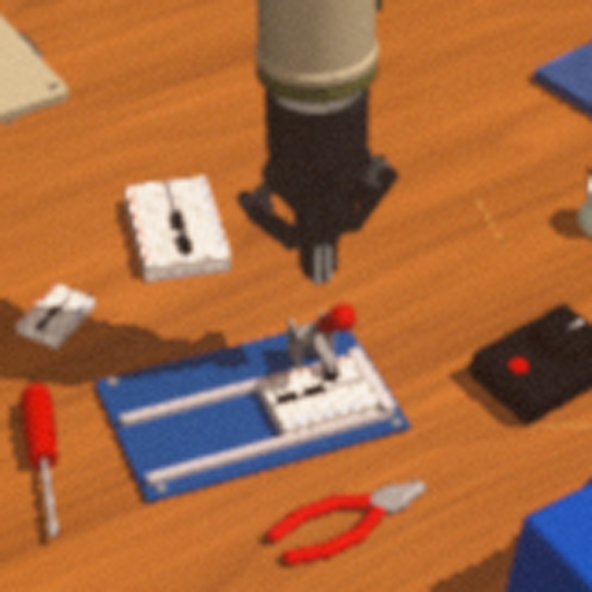

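The lever has snapped over: the ball is at (342,318) and the pad is on the board at (330,372). Next I withdraw back and up, then verify.

Request:
{"name": "apply_moves", "arguments": {"commands": [[0.02,0,0,0,1],[0.025,0,-0.01,0,1],[0.025,0,-0.03,0,1],[0.02,0,-0.03,0,1],[0,0,0,0,1]]}}

```text
clock: 10.53
position: [0.4722, 0.1223, 0.1647]
ee_rot: [0.096, 0.995, 0.015, 0.032]
ft_force: [2.0, -0.0, 1.0]
grip_width: 0.002
```

Request:
{"name": "apply_moves", "arguments": {"commands": [[0.02,-0.03,-0.02,0,1],[0,-0.035,0,0,1],[0,-0.03,0,0,1],[0,0,0,0,1],[0,0,0,0,1]]}}

```text
clock: 10.95
position: [0.4311, 0.0325, 0.1791]
ee_rot: [0.093, 0.995, 0.015, 0.032]
ft_force: [0.9, 1.2, 0.8]
grip_width: -0.002
```

```bash
python3 s.py; python3 - <<'E'
from w import *
C=cam("top");p,d=camera("top");p=p[:,:,::-1].copy()
cv2.imwrite("pics/top2.png",cv2.resize(p[140:280,180:310],None,fx=4.2,fy=4.2,interpolation=cv2.INTER_CUBIC))
W=cloud(C,d);h=toH(W);hs=cv2.cvtColor(p,cv2.COLOR_BGR2HSV)
m=((hs[...,0]<8)|(hs[...,0]>172))&(hs[...,1]>150)&(abs(h[...,0])<60)&(abs(h[...,1]-15)<25)&(W[...,2]>.08)
print("ball",m.sum(),h[m].mean(0),W[m][:,2].max())
for x in(-18,15,22):
    k=(abs(h[...,0]-x)<4)&(abs(h[...,1])<60)&(W[...,2]>.016)&(W[...,2]<.027)
    print(x,np.histogram(h[k][:,1],bins=np.arange(-52,60,4))[0])
for t in("board_center","clamp_ball"):
    for q in nets.place_of("top",t)[:3]:
        u,v=np.round(q["xy"]).astype(int);print(t,u,v,round(q["conf"],2),toH(W[v,u]).round(1),W[v,u,2].round(3))
E
```

```text
10.95 [-0.497 -0.132  0.305  2.075  0.032  1.124  1.178] [ 0.041 -0.029  0.032  0.019  0.015  0.006  0.032] [0.4311 0.0325 0.1791] [-168.2  -85. ] [0.85 1.2  0.76]
[[-0.981  0.185  0.066]
 [ 0.187  0.982  0.024]
 [-0.06   0.036 -0.998]]
ball 56 [-6.62992167 15.35946993] 0.11053355124203335
-18 [0 0 0 4 6 3 3 3 2 1 3 5 1 4 3 1 1 0 0 0 3 3 3 3 3 3 2]
15 [0 0 0 4 3 2 3 3 4 3 5 3 2 5 3 2 1 0 0 0 0 0 3 4 2 2 2]
22 [0 0 0 3 3 4 1 3 5 3 3 4 4 2 4 4 3 1 0 0 0 2 3 4 4 4 1]
board_center 208 268 0.82 [-262.   -80.6] 0.579
board_center 213 181 0.81 [ 0.  -5.3] 0.024
board_center 91 199 0.72 [-116.3  334.7] 0.046
clamp_ball 208 174 0.75 [19.8 13.9] 0.018
clamp_ball 394 180 0.65 [  98.7 -544.3] 0.001
```

View pics/top2.png

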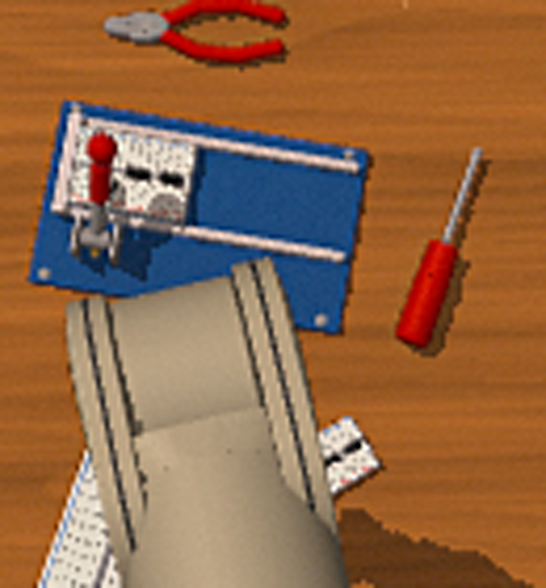

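The top view shows the board (crop (135,170)) flush with the stop at (70,150), and the lever lying over +x with the ball at (102,148). The arm is clear. I let it settle and hand in.

Request:
{"name": "apply_moves", "arguments": {"commands": [[0,0,0,0,1],[0,0,0,0,1],[0,0,0,0,1],[0,0,0,0,1],[0,0,0,0,1]]}}

```text
clock: 11.52
position: [0.4318, 0.0367, 0.1783]
ee_rot: [0.09, 0.995, 0.014, 0.031]
ft_force: [-0.3, -0.1, 0.6]
grip_width: 0.002
```

```bash
python3 -c "
from h import *
print(workorder.hand_in())"
```

```text
the job is handed in; nothing more can be done
None
```

I pushed the middle-sized board along the channel to the end stop, then pushed the lever over by its ball until it snapped down onto the board. The arm withdrew and I handed the job in at about 11.5 s of the 42 s allowed; no verdict was reported.

**Board:** At the stop the push met 5–8 N and would go no further. A view straight afterwards showed no gap to the stop.

**Clamp:** After the snap, the last top picture puts the lever over to +x, with the ball at about holder x = -7, y = 15 mm. That average includes part of the red grip, so the nominal -2 fits. The ball's top is at about 110 mm, near the 108 mm expected when clamped. I had no direct reading of the joint angle or the pad force.

**Readings that disagreed:**
- In that last picture the network put the board centre at y = -5 mm, while its pushed end reads about -40 mm, where a seated board's would be at -42. The lever partly hides the board.
- At the far end, top-view depth shows a gap of about 12–20 mm between board and stop. The board's known length, the blocked push and the closer wrist view contradict this; I took it as a depth error at the lever and stop edge.

**Tool tilt:** The tool tilted by 2–4° over the run and drifted sideways. I corrected the position, and the tilt caused no unwanted contact that I could see.

**Other things:** The cutters and screwdriver look unmoved in the last picture, and the paddle in the one before it. The arm never went near the others.

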